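Close and lock the service hatch of a tube roller mixer

ROBOT

A 6-joint arm with a two-finger parallel gripper is mounted at the origin on the work surface. World frame = base frame: x ahead of the robot, y to its left, z up, the work surface at z = 0. Lengths are in m, angles in rad, forces in N, time in s.
With the tool pointing down it reaches from about 0.35 to 1 m from the base axis. Payload 7.1 kg.
Tool frame: the origin (TCP) lies between the finger pads; the fingertips stand 22 mm ahead of it and the grasp point (between the pads) lies 3 mm ahead of it; x points along the fingers, y is the direction in which the jaws open and shut, and the axes are right-handed (so a half turn about x gives the same grasp; the last joint's range is limited). The gripper opens to 85 mm and grips with 20 to 120 N. Pads are 22 mm wide; open, the fingers measure 114 mm over their backs; the gripper's body (76 mm by 85 mm) begins 54 mm behind the grasp point. The pads swing forward as they close: fully open they stand 13 mm farther back than shut.
Start: joints at [-0.019, 0.423, 1.63, -0, 1.089, -0.019], TCP at [0.625, 0, 0.23] pointing down, gripper open.
Joint ranges: [-3, 3], [-0.9, 2.11], [0.09, 2.58], [-1.31, 4.45], [0.11, 2.69], [-2.54, 2.54]. Speed limits (rad/s): [2.39, 2.39, 3.01, 3.14, 3.14, 3.14].

INTERFACE

Orientations are given as a rotation vector (axis times angle).
In Python, from rig import manip gives the robot as it stands. The module is installed in compiled form; this text tells all that it offers. Calls block until the motion is done:
- manip.move_to(position, orientation): joint-space move of the TCP to a pose.
- manip.servo_line(position, orientation=None, rate=0.15): straight line of the TCP; orientation=None keeps the orientation; rate is the mean speed in m/s.
- manip.set_joints(angles): joint-space move.
- manip.command_gripper(opening, f_grip=None): finger opening in m; f_grip is the grip in N (None keeps the last); returns when the fingers have stopped.
- manip.hold(seconds).
- manip.solve_ik(position, orientation): joint angles nearest the present ones, or None.
- manip.camera(name): name is "scene" or "side" or "wrist"; returns a dict with "image" (400x640x3 uint8, red, green, blue), "fx", "fy", "cx", "cy" (pixels), "cam_to_world" (4x4, takes a point from camera to world coordinates); the wrist camera has in their place "mount" (4x4, takes a point from camera to tool coordinates, whose origin is the TCP and whose axes are the tool frame's). Camera axes: x right, y down, z forward; pixel columns grow to the right and rows downward; lengths in m; the calibration is good to about 2 mm. The wrist camera is an equidistant fisheye: a pixel r from the principal point sees the ray r / f radians off the axis. A picture is of the moment at which its call begins: read the wrist's pose just before it. There is no depth.
A pose or a line that the arm cannot do raises manip.IKError and nothing moves.
- manip.sign_off(): hands the job in, once; it reports no verdict.
Readings, each from a call of its own:
- manip.get_time(): time.
- manip.get_joint_positions(): joint angles.
- manip.get_joint_vel(): joint speeds.
- manip.get_tau(): joint torques, N m.
- manip.get_position(): TCP position.
- manip.get_ee_rot(): TCP orientation.
- manip.get_contact_force(): force on the tool from outside, world axes, zero at the start.
- manip.get_torque(): the same for the moment, N m.
- manip.get_width(): finger opening in m.
Only numpy, scipy, OpenCV 4.12 (cv2) and the standard library are available. Lean on these libraries where they do the work, as an engineer would, in place of code of your own. Each camera call takes 0.05 s, during which the arm holds its last target.

TASK

The service hatch on top of the roller mixer's drive housing was left standing ajar. Push it fully shut with the closed fingertips, then set the fingertips in the slot of its round quarter-turn latch and turn it clockwise a quarter turn, right up to its stop, so that the hatch is locked down. Do not lift the hatch further open, and leave the tubes, bottles and other things on the mixer and bench where they are.

Things in the scene. Friction and masses are not known exactly. Their poses are not given: they have to be found in the camera images.
- mixer: Tube roller mixer, fixed to the bench. Origin under the centre of the hatch part of its white drive housing, on the bench; x points from the hatch's front edge to its hinge, y along the rollers away from the housing, z up. Housing 190 mm (x) by 254 mm (y, from -159 to +95 mm), 110 mm high; a control strip (y -159 to -95 mm) carries a knob 20 mm high at x +30. Five steel rollers, 32 mm thick, axes 70 mm high, run from y +95 to +375 mm, then an end plate 100 mm high.
- hatch (a joint): Grey hatch, 170 x 170 x 8 mm, on top of the housing. 0 = shut (it lies flat on the housing, its top 118 mm above the bench), grows as the front edge rises; rad, stop at 1.3. Hinge line: parallel to mixer y, at x +85 mm, 110 mm above the bench (the lid's underside). The stiff hinge keeps it where it is left; about 1 to 3 N down on its front margin closes it.
- press_spot (a point): Point on the hatch's top face, in the middle of its clear front margin (47 mm deep), 24 mm from the front edge and 146 mm from the hinge line. Moves with the hatch; at hatch = 0 it is at mixer (-61, 0, 118) mm. Axes as the mixer's when the hatch is shut.
- latch (a joint): Quarter-turn latch on the hatch: 0 = unlocked, slot along mixer x (hinge to front edge); grows clockwise seen from above (rad) to 1.571 = locked against its stop, slot parallel to the front edge. Stays where it is left; needs about 0.13 N m (5 N at 26 mm). A steel tongue below it passes under a keeper tab in the housing when it is turned with the hatch shut (holding it down from about 0.8 on); turned past about 1.0 with the hatch open it keeps the hatch from shutting.
- slot (a point): Centre of the latch's slot, on the turning axis, on the slot's floor. Latch: round black-floored disc 96 mm across and 20 mm high in all, with a straight slot across its whole diameter, open at both ends: 42 mm wide, 16 mm deep between two upright half-moon walls of bare aluminium. x points along the slot, z up out of it. With the hatch shut it is at mixer (10, 0, 122) mm, wall tops 138 mm above the bench. x axis = mixer x when latch = 0 and turns clockwise with it.
- tube_a: Sample tube with white cap, 16 mm thick, 101 mm long, lying in a valley between rollers; origin on its axis near the middle, y along it. Leave alone.
- tube_b: Second such tube, in another valley. Leave alone.
- roll_bottle: White bottle, 50 mm thick, 111 mm long, lying on the rollers, its top 131 mm above the bench; origin on its axis, y along it. Leave alone.
- reagent: Amber bottle, 64 mm thick, 135 mm high, standing on the bench beside the control strip; origin under its centre. Leave alone.
- beaker: Glass beaker, 70 mm across, 85 mm high, standing behind the mixer; origin under its centre. Leave alone.
- timer: White bench timer, 50 x 75 x 30 mm, on the bench in front of the housing; origin under its centre. Leave alone.
- jar: White screw-cap jar, 60 mm across, 70 mm high, behind the mixer; origin under its centre. Leave alone.

How it is judged:
On the way:
1. the hatch is pushed shut with the latch still unlocked (value of joint hatch below 0.03 rad and value of joint latch below 0.75 rad), for 0.2 s.
At the end, for the whole second after the job is handed in: The hatch is shut (within 0.03 rad of flat) and the latch is turned at least 1.40 rad clockwise (stop at 1.571) and at rest (value of joint hatch below 0.03 rad and value of joint latch above 1.4 rad and velocity of joint latch between -0.05 and 0.05 rad/s); the robot touches nothing.
It fails at once if the hatch is lifted further open (beyond 0.85 rad) (value of joint hatch above 0.85 rad).
It fails at once if a bystander is moved more than 30 mm (distance of any of tube_a, tube_b, roll_bottle, reagent, beaker, timer, jar from where it was at the start of the episode above 0.03 m).
It also fails if it takes over 51 s, if anything falls off the work surface, if the arm or the gripper's body presses on something with over 40 N, if the wrist force passes 120 N, or if a joint passes its speed limit or range.

## Working session

There is one attempt and no reset: what is moved stays moved. The work goes in short steps, each a Python script; the robot and the scene stay as the last script left them, time stands still between calls to the robot, and variables do not carry over. Pictures are saved under pics/ and viewed, and the job is handed in when it is done.

```bash
mkdir -p pics; python3 - <<'E'
from rig import manip
import cv2,pickle
d={}
d['p']=manip.get_position();d['r']=manip.get_ee_rot()
for n in ["scene","side","wrist"]:
    c=manip.camera(n);d[n]=c
    cv2.imwrite(f"pics/{n}0.png",c["image"][:,:,::-1])
    print(n,{k:v for k,v in c.items() if k!="image"})
pickle.dump(d,open("d0.pkl","wb"))
print(manip.get_time(),d['p'],d['r'],manip.get_width())
E
```

```text
scene {'fx': 454.4030554288312, 'fy': 454.4030554288312, 'cx': 318.8919419448585, 'cy': 186.63934697059534, 'cam_to_world': array([[-0.32552558,  0.60117301, -0.72981101,  1.32722154],
       [ 0.94553027,  0.20503613, -0.25284915,  0.23578569],
       [-0.00236846, -0.77236727, -0.63517179,  0.7439307 ],
       [ 0.        ,  0.        ,  0.        ,  1.        ]])}
side {'fx': 489.90800443768825, 'fy': 489.90800443768825, 'cx': 321.16198792503275, 'cy': 201.32214597202687, 'cam_to_world': array([[ 0.99408089, -0.06993687,  0.08313854,  0.48287751],
       [-0.10860554, -0.65965232,  0.74368249, -0.97919014],
       [ 0.0028317 , -0.74830986, -0.6633433 ,  0.9510185 ],
       [ 0.        ,  0.        ,  0.        ,  1.        ]])}
wrist {'fx': 309.70691628693146, 'fy': 309.70691628693146, 'cx': 320.1603024135373, 'cy': 197.23183119120876, 'mount': array([[ 2.75986696e-04, -2.88268808e-01,  9.57549486e-01,
        -1.44446194e-01],
       [ 9.99999109e-01, -1.17127010e-03, -6.40830676e-04,
        -1.14356988e-03],
       [ 1.30628058e-03,  9.57548809e-01,  2.88268228e-01,
        -7.20870674e-02],
       [ 0.00000000e+00,  0.00000000e+00,  0.00000000e+00,
         1.00000000e+00]])}
0.15 [6.24453303e-01 1.65255269e-05 2.28733046e-01] [ 1.20844884  1.21034817 -1.21028153] 0.08601949315500543
```

View pics/scene0.png

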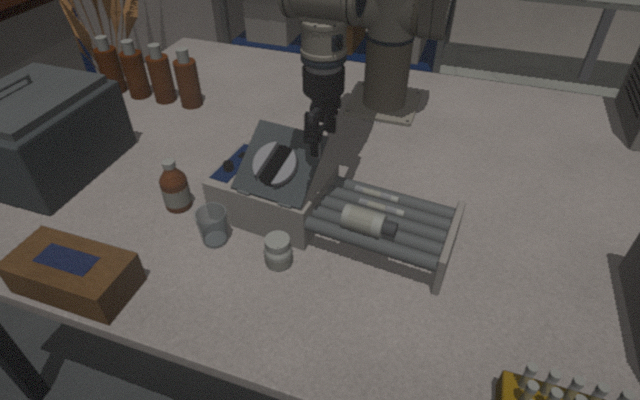

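View pics/side0.png

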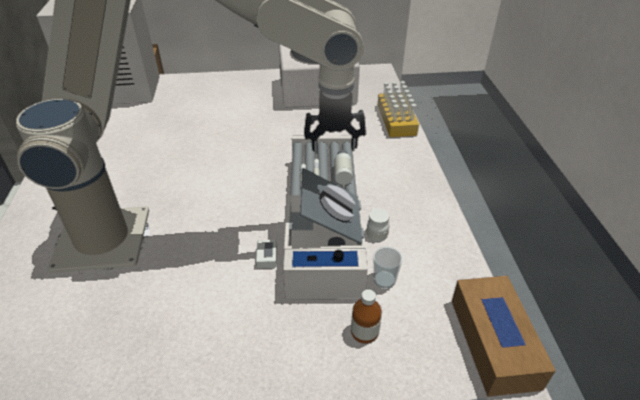

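View pics/wrist0.png

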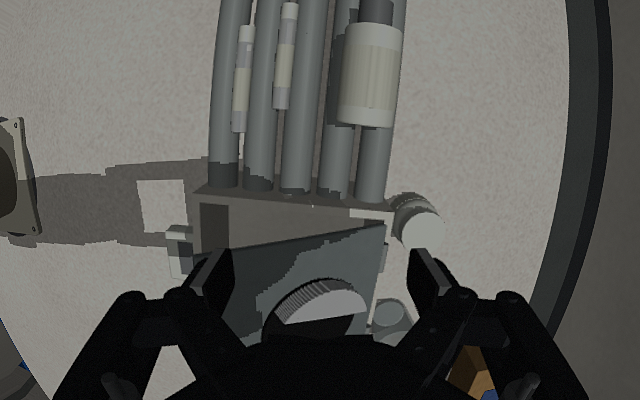

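```bash
python3 - <<'E'
import cv2
a=cv2.imread("pics/scene0.png")[100:300,190:480]
cv2.imwrite("pics/s_z.png",cv2.resize(cv2.convertScaleAbs(a,alpha=1.5),None,fx=2.75,fy=2.75,interpolation=cv2.INTER_CUBIC))
a=cv2.imread("pics/side0.png")[120:310,240:420]
cv2.imwrite("pics/d_z.png",cv2.resize(cv2.convertScaleAbs(a,alpha=1.5),None,fx=3,fy=3,interpolation=cv2.INTER_CUBIC))
E
```

```text
(no output)
```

View pics/s_z.png

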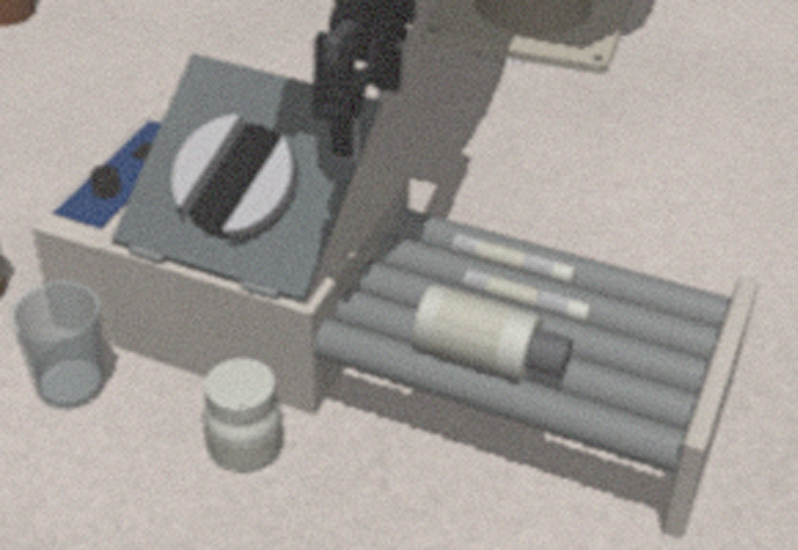

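View pics/d_z.png

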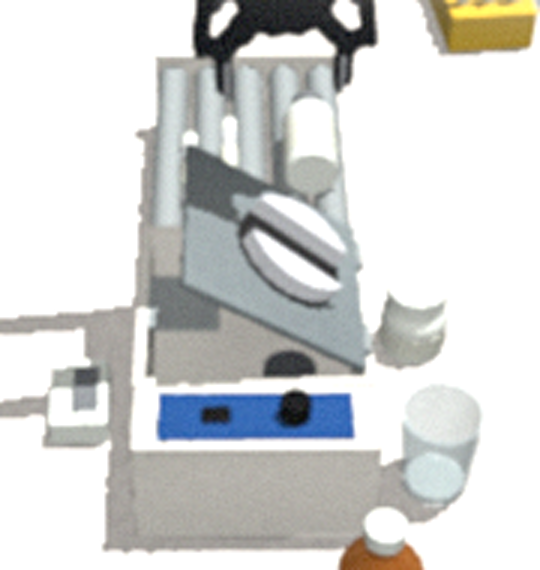

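```bash
cat > h.py <<'E'
import numpy as np, pickle
d=pickle.load(open('d0.pkl','rb'))
def ray(n,u,v):
    c=d[n];T=c['cam_to_world'];r=T[:3,:3]@np.array([(u-c['cx'])/c['fx'],(v-c['cy'])/c['fy'],1]);return T[:3,3],r/np.linalg.norm(r)
def onz(n,u,v,z):
    o,r=ray(n,u,v);return o+r*(z-o[2])/r[2]
def proj(n,p):
    c=d[n];T=np.linalg.inv(c['cam_to_world']);q=T[:3,:3]@p+T[:3,3];return np.array([c['fx']*q[0]/q[2]+c['cx'],c['fy']*q[1]/q[2]+c['cy']])
sz=lambda u,v:("scene",190+u/2.75,100+v/2.75)
dz=lambda u,v:("side",240+u/3,120+v/3)
E
python3 - <<'E'
from h import *
L=[(sz(37,230),.11,(95,-159)),(sz(318,308),.11,(95,95)),(dz(133,450),.11,(-95,-159)),(dz(380,450),.11,(95,-159)),(sz(318,410),0,(95,95))]
W=[];M=[]
for s,z,m in L:
    p=onz(*s,z);print(m,p.round(4));W.append(p[:2]);M.append(np.array(m)/1000)
W=np.array(W);M=np.array(M);w0=W.mean(0);m0=M.mean(0)
H=(M-m0).T@(W-w0);th=np.arctan2(H[0,1]-H[1,0],H[0,0]+H[1,1])
R=np.array([[np.cos(th),-np.sin(th)],[np.sin(th),np.cos(th)]])
t=w0-R@m0
print(th,t,(W-(M@R.T+t))*1000)
# hatch front corners: estimate angle
for name,s,y in [("FL",sz(193,55),-85),("side far",dz(187,147),85),("side near",dz(182,283),-85)]:
    o,r=ray(*s); 
    # intersect with mixer-plane y=const
    n=R[:,1]; k=(y/1000-(o[:2]-t)@n)/(r[:2]@n); p=o+r*k; mx=(R.T@(p[:2]-t))[0]
    print(name,mx,p[2],"angle",np.arctan2(p[2]-.11,.085-mx),"len",np.hypot(p[2]-.11,.085-mx))
E
```

```text
(95, -159) [ 0.6715 -0.2621  0.11  ]
(95, 95) [ 0.6853 -0.0156  0.11  ]
(-95, -159) [ 0.4814 -0.2576  0.11  ]
(95, -159) [ 0.6643 -0.2771  0.11  ]
(95, 95) [ 0.6872 -0.0174  0.    ]
-0.06751013945218197 [ 0.58494023 -0.10484598] [[ 2.51860119  7.76273324]
 [-0.83685267  0.82987304]
 [ 1.91984729 -0.48135748]
 [-4.69625008 -7.20491593]
 [ 1.09465427 -0.90633287]]
FL -0.05935458951993226 0.20128088164227265 angle 0.5638586320763491 len 0.17079357970620185
side far -0.04765283779540503 0.20425651143045354 angle 0.6177716520259455 len 0.16273003816816753
side near -0.05336516834935688 0.20929908199292468 angle 0.6224799376683736 len 0.1703092114272844
```

```bash
cat >> h.py <<'E'
from scipy.spatial.transform import Rotation as Ro
R0=np.array([[0,1,0],[0,0,-1.],[-1,0,0]])  # tool x down, y=+x world
def ori(yaw): return Ro.from_matrix(Ro.from_euler('z',yaw).as_matrix()@R0).as_rotvec()
E
python3 - <<'E'
from h import *
from rig import manip
import cv2
print(Ro.from_rotvec(d['r']).as_matrix().round(2))
th=-.0675;t=np.array([.585,-.105]);c,s=np.cos(th),np.sin(th)
W=lambda x,y,z:[t[0]+c*x-s*y,t[1]+s*x+c*y,z]
manip.command_gripper(0.0,30)
o=ori(th)
manip.servo_line([.60,-.02,.28],o,rate=.2)
manip.servo_line(W(-.031,0,.26),o,rate=.2)
print(manip.get_time(),manip.get_position(),manip.get_contact_force(),manip.get_width())
for n in ["side","scene"]:
    cv2.imwrite(f"pics/{n}1.png",cv2.resize(manip.camera(n)["image"][100:300,200:440,::-1],None,fx=3,fy=3))
E
```

```text
[[-0.  1.  0.]
 [ 0.  0. -1.]
 [-1. -0. -0.]]
2.0 [ 0.55443899 -0.1025956   0.25962376] [0.16531504 0.7070977  0.02819707] -0.0002835539359781354
```

View pics/side1.png

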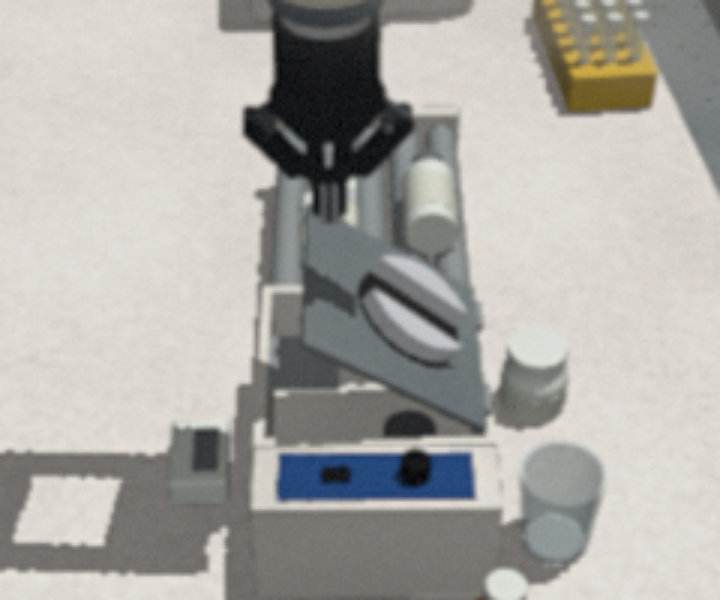

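View pics/scene1.png

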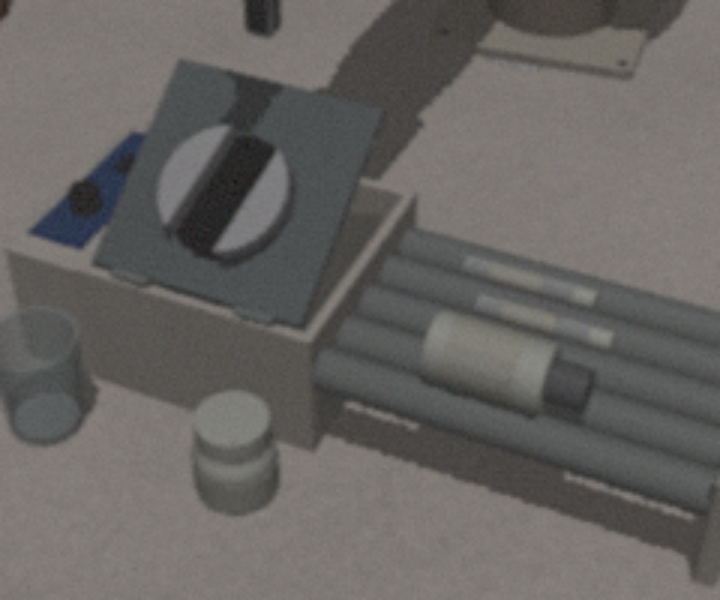

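```bash
python3 - <<'E'
from h import *
L=[(("scene",203.3,184),.11,(95,-159)),(("scene",305,212.7),.11,(95,95)),(("scene",338.3,164),.11,(-95,95)),(("side",284,268.3),.11,(-95,-159)),(("side",366.7,268.3),.11,(95,-159)),(("side",288.3,196.2),.11,(-95,95))]
for s,z,m in L:
    p=onz(*s,z);print(m,p.round(4))
E
python3 - <<'E'
from h import *
from rig import manip
th=-.0675;t=np.array([.585,-.105]);c,s=np.cos(th),np.sin(th)
W=lambda x,y,z:[t[0]+c*x-s*y,t[1]+s*x+c*y,z]
o=ori(th)
for a in [.68,.6,.52,.44,.36,.28,.2,.12,.05,0]:
    x=.085-.146*np.cos(a)+.008*np.sin(a);z=.110+.146*np.sin(a)+.008*np.cos(a)
    manip.servo_line(W(x,0,z+.022),o,rate=.06)
    f=manip.get_contact_force();print(a,np.round(f,1),manip.get_position().round(4),round(manip.get_time(),2))
    if np.linalg.norm(f)>15: break
E
```

```text
(95, -159) [ 0.6728 -0.2618  0.11  ]
(95, 95) [ 0.6877 -0.0161  0.11  ]
(-95, 95) [ 0.5054 -0.0008  0.11  ]
(-95, -159) [ 0.4809 -0.2525  0.11  ]
(95, -159) [ 0.6653 -0.2722  0.11  ]
(-95, 95) [ 0.5049 -0.0071  0.11  ]
0.68 [ 0.  -0.2 -0. ] [ 0.5616 -0.1035  0.2298] 2.77
0.6 [1.  0.4 0.5] [ 0.5535 -0.1029  0.2208] 3.11
0.52 [ 0.1 -0.3  0.2] [ 0.5468 -0.1024  0.211 ] 3.45
0.44 [ 0.  -0.   0.1] [ 0.5409 -0.102   0.201 ] 3.79
0.36 [-0.6 -0.1  0.3] [ 0.5357 -0.1016  0.1904] 4.13
0.28 [-0.4 -0.2 -0.1] [ 0.5314 -0.1013  0.1794] 4.47
0.2 [ 0.9 -0.1  0.1] [ 0.5281 -0.1011  0.1683] 4.82
0.12 [-0.3  0.6  0.3] [ 0.5256 -0.1009  0.1568] 5.16
0.05 [0.  0.  0.7] [ 0.5243 -0.1008  0.1468] 5.47
0 [ 0.4 -0.2  0.2] [ 0.5238 -0.1008  0.1396] 5.75
```

```bash
python3 - <<'E'
from rig import manip
import cv2
for n in ["side","scene"]:
    cv2.imwrite(f"pics/{n}2.png",cv2.resize(manip.camera(n)["image"][100:300,200:440,::-1],None,fx=3,fy=3))
E
```

```text
(no output)
```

View pics/side2.png

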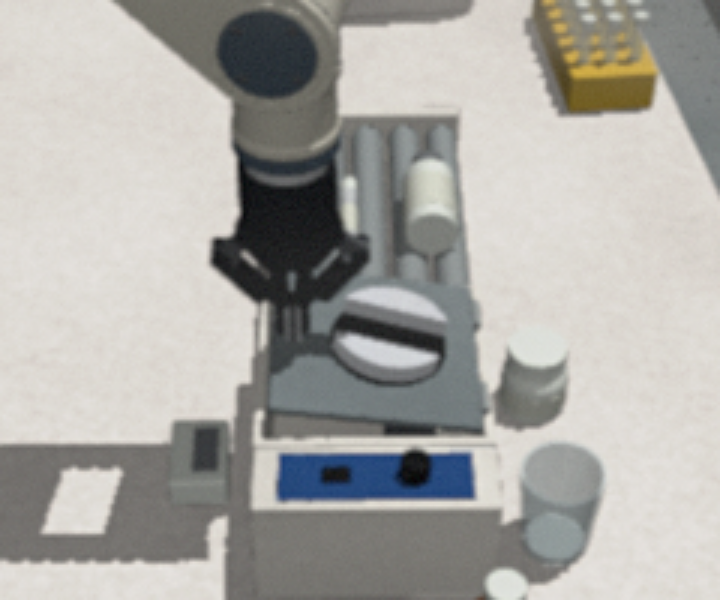

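View pics/scene2.png

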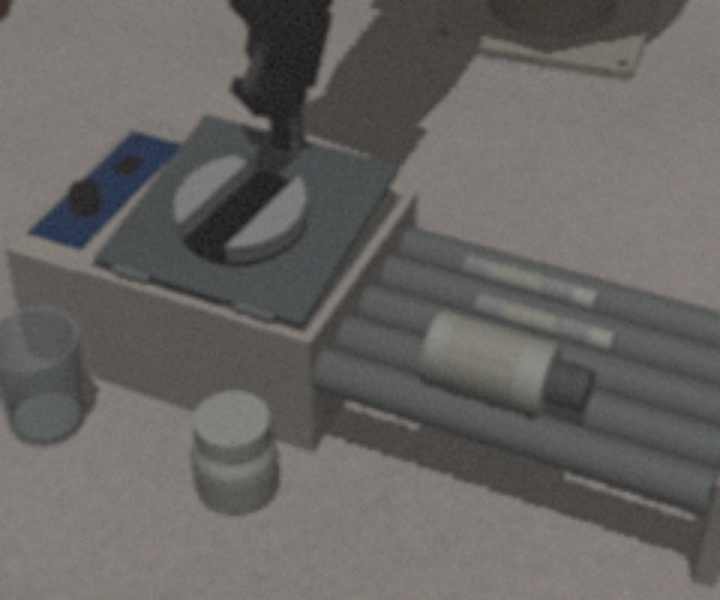

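```bash
python3 - <<'E'
from h import *
from rig import manip
import cv2
p=manip.get_position()
for i in range(14):
    p[2]-=.002
    manip.servo_line(p,None,rate=.04)
    f=manip.get_contact_force();q=manip.get_position();print(round(p[2],4),np.round(f,1),q.round(4))
    if np.linalg.norm(f)>9: break
manip.hold(.3);print(manip.get_contact_force(),manip.get_time())
for n in ["side","scene"]:
    cv2.imwrite(f"pics/{n}3.png",cv2.resize(manip.camera(n)["image"][100:300,200:440,::-1],None,fx=3,fy=3))
E
```

```text
0.1379 [0.4 0.2 1.2] [ 0.5241 -0.1009  0.1379]
0.1359 [-0.  -0.9 -0.8] [ 0.524  -0.1008  0.1358]
0.1339 [ 0.3 -0.5 -1. ] [ 0.524  -0.1009  0.1337]
0.1319 [ 0.3  0.5 -1.2] [ 0.524  -0.1009  0.1317]
0.1299 [-0.2 -0.2 -0.4] [ 0.524  -0.1009  0.1297]
0.1279 [ 0.5  0.4 -0.1] [ 0.524  -0.1009  0.1278]
0.1259 [ 0.2  0.2 -0.3] [ 0.524  -0.1009  0.1257]
0.1239 [ 0.1 -0.8 -0.8] [ 0.524  -0.1008  0.1237]
0.1219 [-0.5 -0.4  0.5] [ 0.524  -0.1009  0.1218]
0.1199 [0.4 0.2 0.5] [ 0.524  -0.1009  0.1198]
0.1179 [-0.4  0.9 -0.1] [ 0.524  -0.1008  0.1178]
0.1159 [-0.8  0.1  4.8] [ 0.5242 -0.1009  0.1162]
0.1139 [-7.5  2.  23.2] [ 0.5243 -0.1009  0.116 ]
[-7.10664967  2.48191639 24.03726779] 9.4
```

View pics/side3.png

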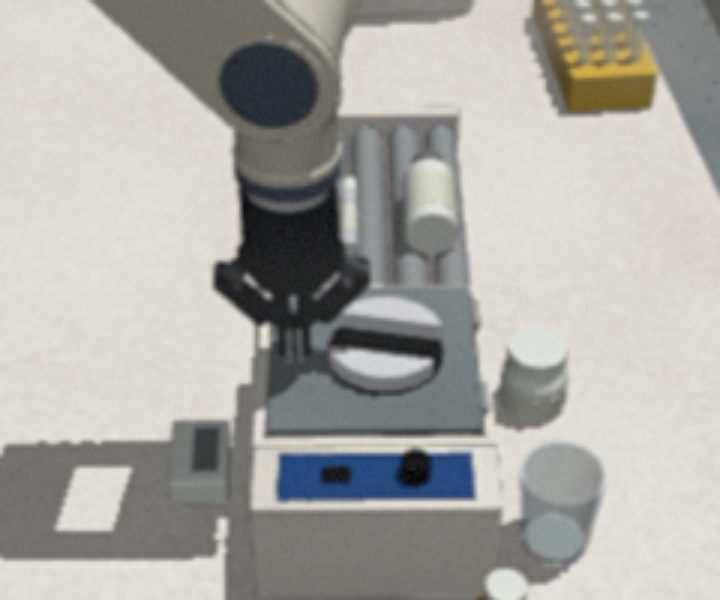

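```bash
python3 - <<'E'
from h import *
from rig import manip
print(manip.get_position(),manip.get_ee_rot(),Ro.from_rotvec(manip.get_ee_rot()).as_matrix().round(3))
for z in (.094,.106,.118,.14): print(z,proj("side",np.array([.524,-.101,z])),proj("scene",np.array([.524,-.101,z])))
E
```

```text
[ 0.52431466 -0.10091676  0.11598318] [ 1.25895739  1.17578657 -1.25812633] [[ 0.001  0.998 -0.067]
 [-0.    -0.067 -0.998]
 [-1.     0.001  0.   ]]
0.094 [298.39684509 224.97319153] [295.65882401 165.70697799]
0.106 [298.26162808 221.51321228] [295.4823354  161.64666091]
0.118 [298.12463066 218.00767508] [295.30332985 157.52843918]
0.14 [297.86872645 211.45951012] [294.96843497 149.82380959]
```

View pics/scene3.png

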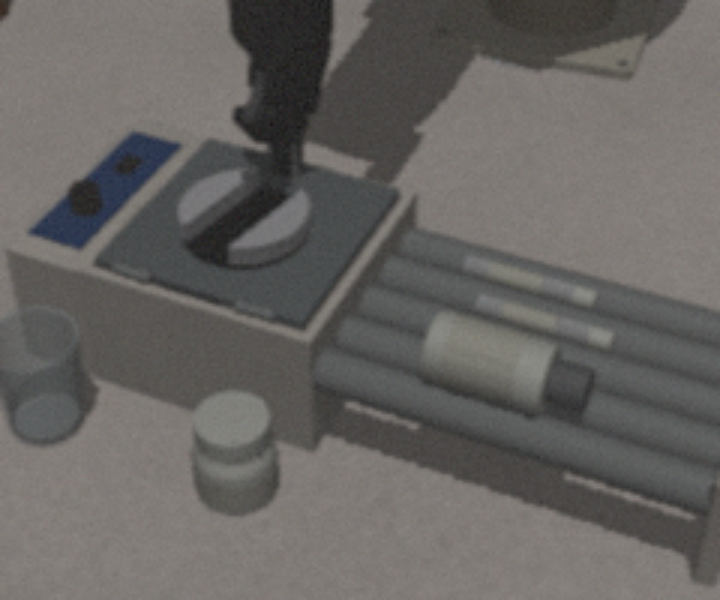

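```bash
python3 - <<'E'
from h import *
from rig import manip
import cv2
p=manip.get_position()
manip.servo_line([p[0],p[1],.20],None,rate=.15)
manip.servo_line([.590,-.18,.26],None,rate=.25)
w={'p':manip.get_position(),'r':manip.get_ee_rot()}
for n in ["wrist","side","scene"]:
    w[n]=manip.camera(n)
    cv2.imwrite(f"pics/{n}4.png",w[n]["image"][:,:,::-1])
pickle.dump(w,open("d4.pkl","wb"))
print(manip.get_time(),w['p'])
im=cv2.imread("pics/wrist4.png")[0:300,170:470]
cv2.imwrite("pics/w4z.png",cv2.resize(cv2.convertScaleAbs(im,alpha=1.6),None,fx=2,fy=2))
E
```

```text
11.0 [ 0.58860063 -0.17941462  0.25812108]
```

View pics/w4z.png

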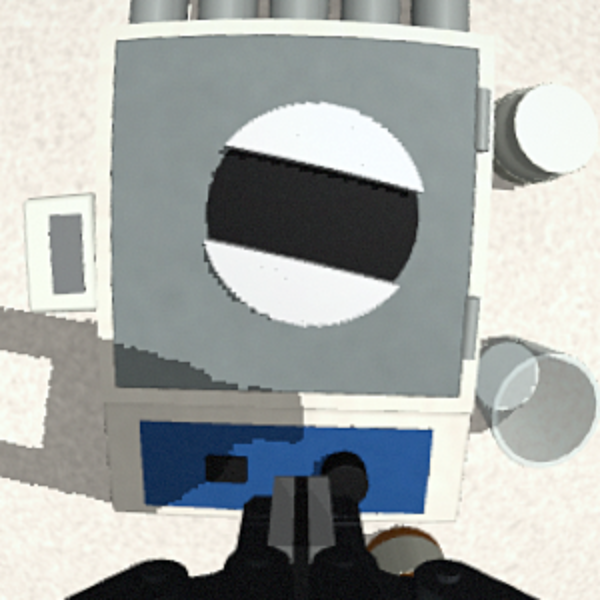

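View pics/side4.png

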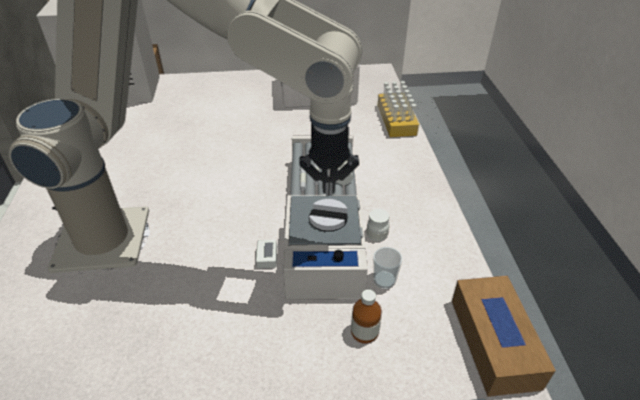

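```bash
cat >> h.py <<'E'
def wray(w,u,v):
    c=w['wrist'];x=np.array([u-c['cx'],v-c['cy']]);r=np.hypot(*x);a=r/c['fx']
    k=np.array([*(np.sin(a)*x/max(r,1e-9)),np.cos(a)])
    Rt=Ro.from_rotvec(w['r']).as_matrix();m=c['mount']
    return w['p']+Rt@m[:3,3],Rt@m[:3,:3]@k
def wonz(w,u,v,z):
    o,r=wray(w,u,v);return o+r*(z-o[2])/r[2]
E
python3 - <<'E'
from h import *
import cv2
w=pickle.load(open('d4.pkl','rb'))
im=w['wrist']['image'];g=im.min(2).copy()
m=np.zeros_like(g);m[40:170,265:390]=(g[40:170,265:390]>125)
cv2.imwrite("pics/m4.png",m*255)
cs,_=cv2.findContours(m,cv2.RETR_EXTERNAL,cv2.CHAIN_APPROX_NONE)
P=[]
for c in sorted(cs,key=cv2.contourArea)[-2:]:
    q=np.array([wonz(w,u,v,.138)[:2] for u,v in c[:,0]]);print(cv2.contourArea(c),c[:,0].min(0),c[:,0].max(0));P.append(q)
A=np.vstack(P)
h=cv2.convexHull((A*1e4).astype(np.float32))[:,0]/1e4
c,r=cv2.minEnclosingCircle((A*1000).astype(np.float32));print("circle mm",c,r)
for q in P:
    # straight edge: longest hull edge
    h=cv2.convexHull((q*1e4).astype(np.float32))[:,0]/1e4
    e=np.roll(h,-1,0)-h;L=np.hypot(*e.T);i=L.argmax();print("chord",L[i],np.arctan(e[i,1]/e[i,0]),h[i],np.roll(h,-1,0)[i])
    n=np.array([-e[i,1],e[i,0]])/L[i];print("dist of centre to chord",(np.array(c)/1000-h[i])@n)
z=lambda u,v,h:wonz(w,170+u/2,v/2,h)
K={k:z(*p,.118) for k,p in dict(FF=(115,41),BF=(479,49),BN=(462,397),FN=(114,386)).items()}
K2={k:z(*p,.110) for k,p in dict(FF=(98,35),BF=(493,36)).items()}
for k,v in K.items():print(k,v.round(4))
for k,v in K2.items():print('H',k,v.round(4))
ctr=sum(K.values())/4;print(ctr,[np.linalg.norm(K[a]-K[b]).round(4) for a,b in(('FF','BF'),('BF','BN'),('BN','FN'),('FN','FF'))])
for a,b in(('FF','BF'),('FN','BN')): e=K[b]-K[a];print("th",np.arctan2(e[1],e[0]))
for a,b in(('FN','FF'),('BN','BF')): e=K[b]-K[a];print("th",-np.arctan2(e[0],e[1]))
# tip: bottom between the pads tip at zoom (302,478)
E
```

```text
2119.5 [272 120] [369 163]
2187.0 [283  51] [381  95]
circle mm (597.4649047851562, -107.89678955078125) 48.634193420410156
chord 0.04401075 -0.30012056 [ 0.6241513  -0.13793479] [ 0.5821078  -0.12492365]
dist of centre to chord -0.020805885929657774
chord 0.041001942 -0.30081302 [ 0.6000017  -0.08668899] [ 0.6391625  -0.09883773]
dist of centre to chord -0.021007127638100656
FF [ 0.5116 -0.015   0.118 ]
BF [ 0.6804 -0.0314  0.118 ]
BN [ 0.6651 -0.1995  0.118 ]
FN [ 0.4946 -0.1821  0.118 ]
H FF [ 0.5008 -0.0075  0.11  ]
H BF [ 0.6906 -0.0221  0.11  ]
[ 0.58790697 -0.10699158  0.118     ] [np.float64(0.1696), np.float64(0.1688), np.float64(0.1714), np.float64(0.168)]
th -0.0967347403518467
th -0.10127313981539027
th -0.10140917992879797
th -0.09045231534047522
```

View pics/m4.png

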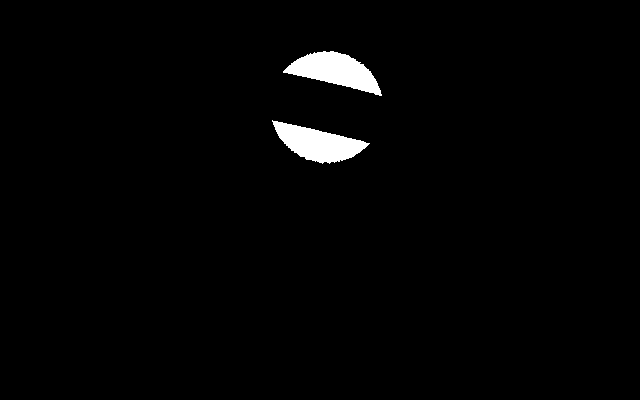

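```bash
python3 - <<'E'
from h import *
from rig import manip
import cv2
w=pickle.load(open('d4.pkl','rb'))
def tipx(u,v,c=w['wrist']):
    x=np.array([u-c['cx'],v-c['cy']]);r=np.hypot(*x);a=r/c['fx'];k=np.array([*(np.sin(a)*x/r),np.cos(a)]);m=c['mount'];o=m[:3,3];k=m[:3,:3]@k
    return [(o+k*((zz-o[2])/k[2])).round(4) for zz in(-.011,0.011)]
print(tipx(170+302/2,478/2))
manip.command_gripper(.046,30)
manip.servo_line([.5975,-.1079,.20],ori(-.30),rate=.2)
print(manip.get_time(),manip.get_position(),manip.get_width(),manip.get_contact_force(),manip.get_torque())
c=manip.camera("wrist");im=c["image"][:,:,::-1]
cv2.imwrite("pics/w5.png",cv2.resize(cv2.convertScaleAbs(im[100:400,140:500],alpha=1.8),None,fx=2,fy=2))
s=manip.camera("side")["image"][100:300,200:440,::-1]
cv2.imwrite("pics/side5.png",cv2.resize(s,None,fx=3,fy=3))
E
```

```text
[array([-0.0105, -0.0008, -0.011 ]), array([ 0.0379, -0.0007,  0.011 ])]
12.1167 [ 0.59783095 -0.1081462   0.20034944] 0.04575089705382762 [ 0.20850212 -0.31199633  0.0347311 ] [0.01807941 0.04387692 0.01329517]
```

View pics/w5.png

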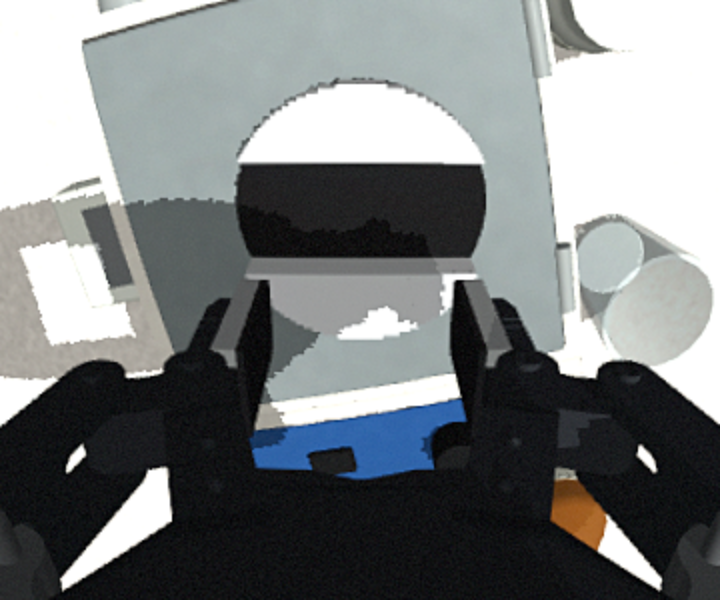

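View pics/side5.png

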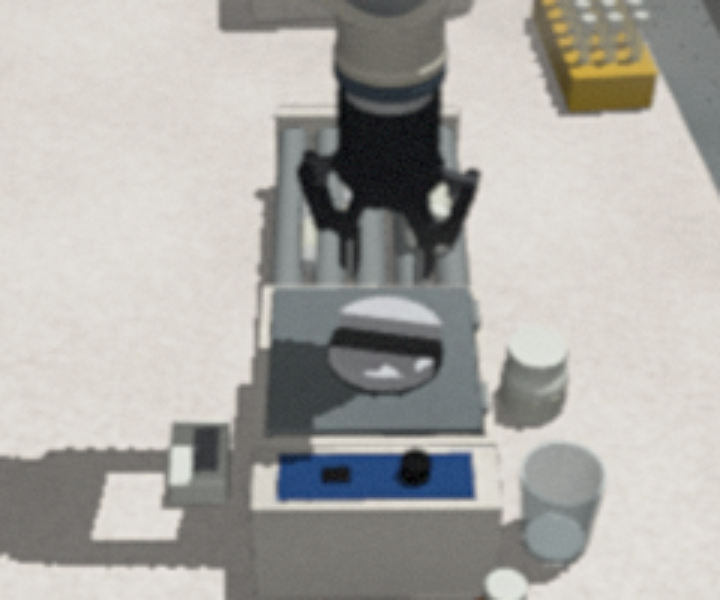

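```bash
python3 - <<'E'
from h import *
from rig import manip
import cv2
x,y=.5975,-.1079;o=ori(-.30)
manip.servo_line([x,y,.15],o,rate=.15)
print(manip.get_contact_force().round(1))
z=.15
while z>.100:
    z-=.0025
    manip.servo_line([x,y,z],o,rate=.05)
    f=manip.get_contact_force()
    if abs(f).max()>2: print(round(z,4),f.round(1),manip.get_position().round(4))
    if np.linalg.norm(f)>6: break
print(z,manip.get_time())
s=manip.camera("side")["image"][100:300,200:440,::-1]
cv2.imwrite("pics/side6.png",cv2.resize(s,None,fx=3,fy=3))
c=manip.camera("wrist");im=c["image"][:,:,::-1]
cv2.imwrite("pics/w6.png",cv2.resize(cv2.convertScaleAbs(im[100:400,140:500],alpha=1.8),None,fx=2,fy=2))
E
```

```text
[ 0.1 -0.  -0.2]
0.1175 [0.4 0.4 3.9] [ 0.5979 -0.108   0.1179]
0.115 [-7.8  1.2 22.8] [ 0.5981 -0.108   0.1176]
0.11499999999999996 16.2
```

View pics/w6.png

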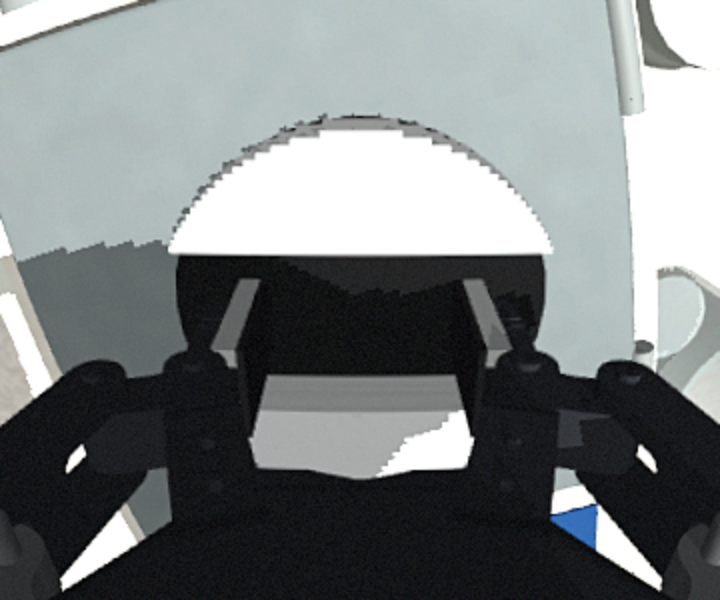

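View pics/side6.png

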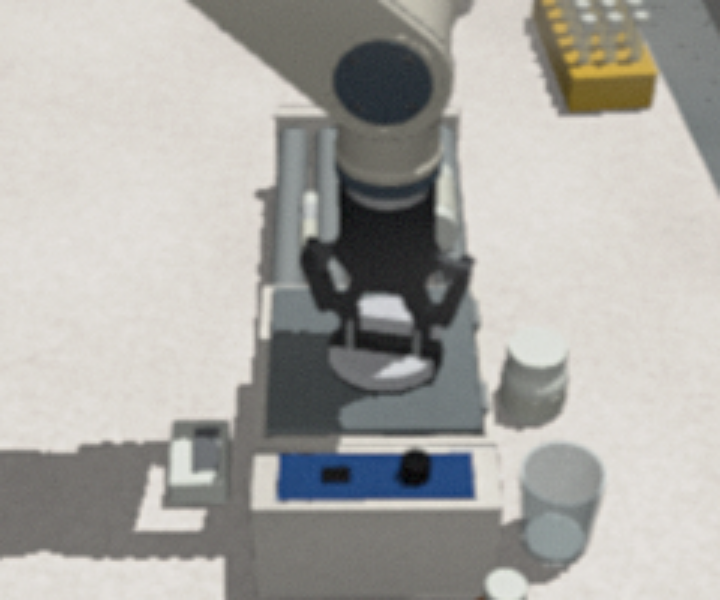

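```bash
python3 - <<'E'
from h import *
from rig import manip
x,y,z=.5975,-.1079,.1210
manip.servo_line([x,y,z],ori(-.30),rate=.05)
print(manip.get_contact_force().round(1),manip.get_torque().round(2),manip.get_joint_positions().round(3))
yaw=-.30
while yaw>-1.0:
    yaw-=.07
    manip.move_to([x,y,z],ori(yaw))
    T=manip.get_torque();f=manip.get_contact_force()
    Rm=Ro.from_rotvec(manip.get_ee_rot()).as_matrix()
    print(round(yaw,3),round(np.arctan2(Rm[1,1],Rm[0,1]),3),f.round(1),T.round(2),round(manip.get_time(),2))
    if abs(T[2])>1 or np.linalg.norm(f)>30: break
E
```

```text
[0.1 0.8 0.5] [-0.03 -0.03 -0.02] [-0.198  0.536  1.739 -0.     0.867  0.102]
-0.37 -0.368 [0.8 0.6 1.1] [-0.08  0.02  0.02] 16.82
-0.44 -0.437 [0.  0.8 0.3] [-0.01 -0.02  0.04] 17.07
-0.51 -0.507 [-0.2  0.5 -0.4] [-0.  0. -0.] 17.32
-0.58 -0.577 [ 0.2  0.5 -0.8] [ 0.03 -0.    0.01] 17.57
-0.65 -0.646 [ 1.6  1.4 -0.7] [ 0.26 -0.24  0.02] 17.82
-0.72 -0.716 [ 3.3  2.6 -1.2] [ 0.53 -0.42  0.15] 18.07
-0.79 -0.786 [ 3.9  3.  -1.1] [ 0.65 -0.44  0.14] 18.32
-0.86 -0.857 [2.  4.  0.5] [ 0.62 -0.41  0.08] 18.57
-0.93 -0.928 [ 2.8  4.  -0.5] [ 0.72 -0.42  0.15] 18.82
-1.0 -0.998 [ 2.   4.2 -0.7] [ 0.76 -0.42  0.12] 19.07
```

```bash
python3 - <<'E'
from h import *
from rig import manip
x,y,z=.5975,-.1079,.1210
yaw=-1.0
while yaw>-2.25:
    yaw-=.07 if yaw>-1.8 else .03
    manip.move_to([x,y,z],ori(yaw))
    T=manip.get_torque();f=manip.get_contact_force()
    Rm=Ro.from_rotvec(manip.get_ee_rot()).as_matrix()
    print(round(yaw,3),round(np.arctan2(Rm[1,1],Rm[0,1]),3),f.round(1),T.round(2),round(manip.get_time(),2))
    if abs(T[2])>.7 or np.linalg.norm(f)>30: break
print(manip.get_joint_positions().round(2))
E
```

```text
-1.07 -1.068 [ 2.9  5.4 -0.1] [ 0.81 -0.44  0.08] 19.32
-1.14 -1.138 [ 3.2  4.4 -0.2] [ 0.78 -0.52  0.15] 19.57
-1.21 -1.208 [ 3.4  5.1 -1.5] [ 0.84 -0.55  0.14] 19.82
-1.28 -1.278 [ 4.4  4.5 -1.6] [ 0.9  -0.57  0.13] 20.07
-1.35 -1.348 [ 3.6  5.6 -1.4] [ 0.91 -0.62  0.15] 20.32
-1.42 -1.418 [ 4.5  5.2 -0.7] [ 0.95 -0.73  0.14] 20.57
-1.49 -1.488 [ 4.7  5.  -1.6] [ 0.84 -0.76  0.1 ] 20.82
-1.56 -1.558 [ 5.1  5.1 -2. ] [ 0.89 -0.85  0.08] 21.07
-1.63 -1.628 [ 5.2  5.3 -2. ] [ 0.85 -0.88  0.08] 21.32
-1.7 -1.698 [ 5.5  5.  -2.2] [ 0.74 -0.86  0.07] 21.57
-1.77 -1.768 [ 4.4  4.6 -2.1] [ 0.77 -0.8  -0.  ] 21.82
-1.84 -1.838 [ 5.   4.1 -0.4] [ 0.69 -0.77  0.03] 22.07
-1.87 -1.868 [ 4.8  3.4 -2.7] [ 0.73 -0.85  0.05] 22.32
-1.9 -1.898 [ 4.8  4.3 -2.6] [ 0.62 -0.81  0.06] 22.57
-1.93 -1.928 [ 4.3  4.1 -1.3] [ 0.6  -0.86  0.03] 22.82
-1.96 -1.958 [ 3.8  4.3 -1.7] [ 0.65 -0.81  0.01] 23.07
-1.99 -1.988 [ 4.3  2.7 -1.5] [ 0.62 -0.67  0.03] 23.32
-2.02 -2.018 [ 5.1  3.2 -1.2] [ 0.54 -0.73  0.  ] 23.57
-2.05 -2.048 [ 3.1  2.8 -1.8] [ 0.5  -0.68  0.07] 23.82
-2.08 -2.077 [ 4.3  3.6 -1.9] [ 0.43 -0.77  0.59] 24.07
-2.11 -2.104 [ 4.8  4.3 -1.5] [ 0.57 -0.77  1.55] 24.32
[-0.2   0.54  1.74 -0.    0.87  1.91]
```

```bash
python3 - <<'E'
from h import *
from rig import manip
import cv2
x,y,z=.5975,-.1079,.1210
manip.move_to([x,y,z],ori(-1.95));manip.move_to([x,y,z],ori(-1.78))
print(manip.get_contact_force().round(1),manip.get_torque().round(2))
manip.servo_line([x,y,.2],None,rate=.12)
q=manip.get_position()
manip.servo_line([.54,-.17,.27],ori(-1.3),rate=.12)
manip.servo_line([.590,-.18,.26],ori(-.10),rate=.05)
w={'p':manip.get_position(),'r':manip.get_ee_rot()}
for n in ["wrist","side"]:
    w[n]=manip.camera(n);cv2.imwrite(f"pics/{n}7.png",w[n]["image"][:,:,::-1])
pickle.dump(w,open("d7.pkl","wb"))
print(manip.get_time(),manip.get_contact_force().round(1))
im=cv2.imread("pics/wrist7.png")[0:300,170:470]
cv2.imwrite("pics/w7z.png",cv2.resize(cv2.convertScaleAbs(im,alpha=1.6),None,fx=2,fy=2))
im=w['wrist']['image'];g=im.min(2)
m=np.zeros_like(g);m[30:180,255:400]=(g[30:180,255:400]>125)
cs,_=cv2.findContours(m,cv2.RETR_EXTERNAL,cv2.CHAIN_APPROX_NONE)
for c in sorted(cs,key=cv2.contourArea)[-2:]:
    P=np.array([wonz(w,u,v,.138)[:2] for u,v in c[:,0]])
    h=cv2.convexHull((P*1e4).astype(np.float32))[:,0]/1e4
    e=np.roll(h,-1,0)-h;L=np.hypot(*e.T);i=L.argmax();print(cv2.contourArea(c),"chord",L[i],np.arctan2(*e[i][::-1])%np.pi-np.pi+.0975)
E
```

```text
[-0.3 -0.1  0.7] [ 0.01  0.02 -0.  ]
28.2 [-0.7 -0.5  0.1]
2094.5 chord 0.07288397 -1.5802248
2101.5 chord 0.06416881 -1.5672956
```

View pics/w7z.png

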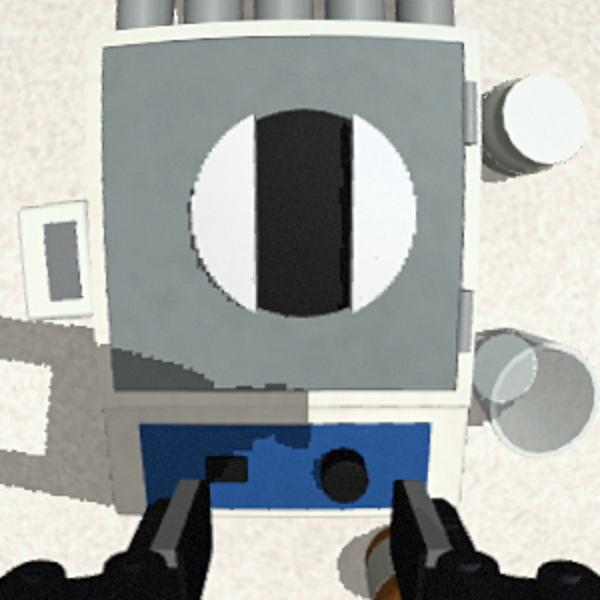

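View pics/side7.png

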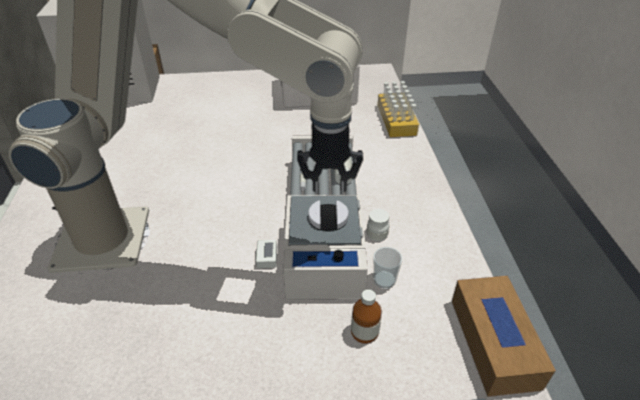

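The slot now lies parallel to the front edge, at about 1.57 rad. The hatch is flat, the robot is clear, and nothing else has moved.

```bash
python3 - <<'E'
from rig import manip
manip.hold(.3);print(manip.get_time());manip.sign_off()
E
```

```text
28.5
the job is handed in; nothing more can be done
```

The hatch is shut and its latch is turned to the stop. I handed the job in at 28.5 s of the 51 s allowed; the sign-off reports no verdict.

**What I did**
- **Hatch:** I pushed it shut with the closed fingertips until it stopped firmly, at about 24 N.
- **Latch:** it already stood about 0.2 rad clockwise. I set the fingertips in the slot opened 46 mm, not closed, so both fingers would turn it evenly. I turned until the torque rose from about 0.1 to 1.5 N m at the stop, then backed off and lifted clear.

**Last checks**
- **Latch angle:** the wrist camera puts it at 1.57–1.58 rad.
- **Hatch:** it looks flat in the wrist and side pictures.
- **Clearance:** the contact force reads under 1 N, so nothing is being touched.
- **Other objects:** those visible in the last wrist and side pictures look unmoved. I did not measure their positions.

**What disagreed**
- **Fingertip position:** the description puts the fingertips 22 mm ahead of the TCP. Touching the hatch and the slot floor put them 2–4 mm behind it. I therefore went by contact, and the first planned push stopped short and had to go about 24 mm lower.
- **Mixer position:** my first estimate from the housing corners was off by up to 8 mm. I replaced it with a wrist-camera measurement that matched the given sizes to about 2 mm.

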